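# Scrub out two vessels with a bottle brush

## Robot

A 7-joint arm with a two-finger parallel gripper is mounted at the origin on a cart in front of the work surface, level with it; the furniture and walls round the work are solid. World frame = base frame: x ahead of the robot, y to its left, z up, the work surface at z = 0. Lengths are in m, angles in rad, forces in N, time in s.
With the tool pointing down it reaches from about 0.425 to 0.925 m from the base axis. Payload 6.8 kg.
Tool frame: the origin (TCP) lies where the fingers leave the gripper's body, on its centre line; the fingertips stand 73 mm ahead of it and the grasp point (between the pads) lies 54 mm ahead of it; z points along the fingers, y is the line along which they close (so a half turn about z gives the same grasp; the last joint's range is limited). The gripper opens to 85 mm and grips with 20 to 120 N. Pads are 22 mm wide; open, the fingers measure 114 mm over their backs; the gripper's body (76 mm by 85 mm) begins 54 mm behind the grasp point. The pads swing forward as they close: fully open they stand 13 mm farther back than shut.
Start: joints at [1.17, 0.477, 0.022, 1.555, -0.011, 1.109, -0.083], TCP at [0.195, -0.646, 0.304] pointing down, gripper open.
Joint ranges: [-2.96, 2.96], [-0.34, 2.1], [-1.41, 1.46], [0.24, 2.44], [-1.37, 4.51], [0.17, 1.92], [-2.96, 2.96]. Speed limits (rad/s): [2.39, 2.39, 3.14, 3.14, 3.14, 3.14, 3.14].

## Interface

Orientations are given as a rotation vector (axis times angle).
In Python, from bench import r gives the robot as it stands.
- The arm moves only by the shell command python3 drive.py 'ROWS' [OPENING] [FORCE]. ROWS is 1 to 5 rows, parted by a bar, with the numbers parted by commas; each row has 6 numbers: dx, dy, dz in a scale on which 1.0 is 250 mm, then a rotation vector rx, ry, rz in normalised numbers (1 is 180 degrees); each row is the pose to reach, as a shift and turn from the pose commanded when the command began, along the tool's axes at that moment; what a row does not reach only later rows make up. A row lasts 1/10 s, in which the tool goes at most 0.05 m and 0.15 rad, less where a joint would pass 70% of its speed; a pose out of reach is approached as far as the arm can. OPENING is the finger opening in m, set as the command begins (- or left out keeps the last). The fingers move at their own pace and stop on an object; FORCE is the grip in N (left out, the last holds). Time passes only in rows, so rows that do not move let the fingers close. It prints the time, the measured TCP pose, the force, the opening and the grip force at its end. No shift or turn number may pass 1 either way. Input that does not fit is refused with a message, and nothing moves.
- r.get_obs(): the state, without advancing time (a new reading comes with each control period).
- r.grab_frame(name): name is "scene" or "top" or "wrist"; returns (picture, depth): 400x640x3 uint8, blue, green, red; 400x640 float32, m along the optical axis (not along the pixel's ray), 0 where there is no reading.
- r.camera_info(name): a dict with "camera_matrix" (3x3 intrinsics, pixels), "R" (3x3) and "t" (3): a world point X has camera coordinates R X + t. Camera axes: x right, y down, z forward; pixel columns grow to the right and rows downward; lengths in m; the calibration is good to about 2 mm. The wrist camera is an equidistant fisheye: a pixel r from the principal point sees the ray r / f radians off the axis. A picture is of the moment at which its call begins: read the wrist's pose just before it. camera_info takes no time and is no camera call; for the wrist camera it gives the pose at the moment of the call.
- r.hand_in(): hands the job in; it is judged then, once.
The state is a dict: "clock": time; "joints": joint angles; "qvel": joint speeds; "tau": joint torques, N m; "tcp_pos": TCP position; "orientation": TCP orientation; "contact_force": force on the tool from outside, world axes, zero at the start; "moment": the same for the moment, N m; "grip_width": finger opening in m; "gripper_force": force on a finger pad.
Only numpy, scipy, OpenCV 4.12 (cv2) and the standard library are available. Lean on these libraries where they do the work, as an engineer would, in place of code of your own. Each camera call takes 0.05 s, during which the arm holds its last target. There are 200 camera calls.

## Task

Take the bottle brush off its stand and scrub out the tall measuring cylinder, then the short jar: two full strokes in each, every stroke down to the floor and back up to the mouth. Then hang the brush back on the fork of its stand and let go. Leave the vessels standing where they are, and do not disturb the wide beaker or the bottles.

Things in the scene. Friction and masses are not known exactly. Their poses are not given: they have to be found in the camera images.
- brush: bottle brush, round (any yaw serves), 190 mm long, 0.13 kg, hanging upright at the start. Origin at the tip of the bristle end, z along its axis to the handle. From the tip: bristles 5 to 47 mm, bare twisted wire 6 to 8 mm thick 47 to 105 mm, collar 26 mm across 105 to 110 mm, white handle 20 to 24 mm thick 113 to 190 mm.
- brush_tip (a point): the brush's tip, a 12 mm rubber ball (same point as the origin of brush). The bristles above it are 37 mm across at both ends and 54 mm between 24 and 36 mm from the tip; sprung, each side yields up to 8 mm inwards (six sectors of 90 N/m), so it slides in a bore of 48 mm with 1 to 2 N of drag.
- collar (a point): centre of the flat underside of the brush's collar, 105 mm from the tip; it rests on the fork when the brush hangs
- handle (a point): point on the axis of the brush's handle, 150 mm from the tip, 21 mm thick there: a good place to grip
- stand: brush stand, fixed, origin under its foot, z up. Foot 100 x 84 x 12 mm, post 12 x 34 mm at x = +38 to +50 mm, on top a level steel fork 34 mm wide, 8 mm thick, top 130 mm up, open towards the stand's -x. Slot 14 mm wide from x = +2 mm (closed) to x = -32 mm (mouth). Lips 4 mm high at the fork ends, x = -27 to -32 mm: lift the brush over them to slide it out or in. Nothing stands above.
- seat (a point): where the collar's underside rests: x = -8 mm of the stand, on the fork's top 130 mm up, axes as the stand's. The bristles do not pass through the slot: out along -x, in along +x
- tall_cylinder: tall white measuring cylinder, loose, about 0.55 kg, 55 mm across outside (59 at the rim bead), on a hexagonal foot 80 mm across corners and 7 mm high, 122 mm tall; bore 48 mm. Origin at the centre of its underside, z up.
- tall_floor (a point): centre of the inside floor of the tall cylinder, 8 mm up; the inside is 114 mm deep
- tall_rim (a point): centre of the tall cylinder's mouth, 122 mm up
- short_jar: short white straight jar with two thread beads at the neck, loose, about 0.55 kg, 60 mm across outside (64 at the beads), 92 mm tall, no foot; bore 51 mm. Origin at the centre of its underside, z up.
- short_floor (a point): centre of the inside floor of the short jar, 7 mm up; the inside is 85 mm deep
- short_rim (a point): centre of the short jar's mouth, 92 mm up
- wide_beaker: wide white open beaker, 92 mm across, 90 mm tall, loose: not to be brushed or disturbed. Origin at the centre of its underside, z up.
- stain_a: brown dropper bottle, 45 mm across, 120 mm tall, loose bystander close beside the tall cylinder. Origin at the centre of its underside, z up.
- stain_b: brown dropper bottle, 42 mm across, 110 mm tall, loose bystander close beside the short jar. Origin at the centre of its underside, z up.
- gel_pump: pump bottle of hand gel, 48 x 75 mm (its x and y), 187 mm tall, loose bystander beside the stand: taller than the fork. Origin at the centre of its underside, z up.
- cabinet_corner (a point): foot of the corner, nearest to the work, of the tall fixed cabinet at the back right, about 0.9 m high: keep arm and wrist clear of it. The cabinet is turned 15 degrees: from this corner its front runs to the right and slightly away (15 degrees from -y towards +x), its left side runs away and slightly to the left (15 degrees from +x towards +y). This point never moves.
- capped_bottle: white bottle with a red cap, 63 mm across, 133 mm tall, loose bystander. Origin at the centre of its underside, z up.

How it is judged:
By the outcome, as a careful person would: the job done as asked, in the order asked, and still so for the second after the job is handed in, with the robot touching nothing.
It also fails if it takes over 67 s, if anything falls off the work surface, if the arm or the gripper's body presses on something with over 40 N, if the wrist force passes 120 N, or if a joint passes its speed limit or range.

## Working session

There is one attempt and no reset: what is moved stays moved. The work goes in short steps, Python scripts to look and compute and a shell command to move; the robot and the scene stay as the last step left them, time stands still between calls to the robot, and variables do not carry over. Pictures are saved under pics/ and viewed, at most 10 in all, crops included, and the job is handed in when it is done.

```bash
ls; mkdir -p pics; cat > h.py <<'E'
import numpy as np, cv2
from bench import r
from scipy.spatial.transform import Rotation as Ro
def pts(name,d,info):
    K=np.array(info["camera_matrix"]);R=np.array(info["R"]);t=np.array(info["t"])
    v,u=np.mgrid[0:d.shape[0],0:d.shape[1]]
    c=np.stack([(u-K[0,2])/K[0,0]*d,(v-K[1,2])/K[1,1]*d,d],-1)
    return (c-t)@R
def proj(info,X):
    K=np.array(info["camera_matrix"]);c=np.array(info["R"])@X+np.array(info["t"])
    return (K@c/c[2])[:2]
E
python3 - <<'E'
from h import *
for n in ("scene","top"):
    im,d=r.grab_frame(n);i=r.camera_info(n)
    cv2.imwrite(f"pics/{n}0.png",im);np.savez(f"{n}0.npz",im=im,d=d,**{k:np.array(i[k]) for k in("camera_matrix","R","t")})
    print(n,i, (d>0).mean())
o=r.get_obs();print({k:np.round(o[k],3) for k in o})
E
```

```text
bench.py
drive.py
pics
scene {'camera_matrix': array([[372.4024442 ,   0.        , 319.51888995],
       [  0.        , 372.4024442 , 201.48452313],
       [  0.        ,   0.        ,   1.        ]]), 'R': array([[-0.47003946, -0.88264121,  0.00271883],
       [-0.63548754,  0.33627995, -0.69503337],
       [ 0.61255081, -0.32842089, -0.71897234]]), 't': array([0.43508674, 0.36082154, 0.69818954])} 0.9958125
top {'camera_matrix': array([[370.88441885,   0.        , 315.11761847],
       [  0.        , 370.88441885, 202.39578365],
       [  0.        ,   0.        ,   1.        ]]), 'R': array([[ 0.00195726, -0.99992036,  0.01246806],
       [-0.98248549, -0.004246  , -0.18629075],
       [ 0.18632885, -0.01188506, -0.98241555]]), 't': array([0.19420255, 0.56511044, 0.87797191])} 0.99582421875
{'clock': np.float64(0.1), 'joints': array([ 1.17 ,  0.478,  0.022,  1.556, -0.012,  1.109, -0.083]), 'qvel': array([-0.   , -0.002, -0.001, -0.002,  0.   , -0.002, -0.   ]), 'tau': array([ 6.0000e-03, -5.9776e+01,  1.6140e+00, -2.8196e+01,  1.3000e-02,
        5.0000e-03,  0.0000e+00]), 'tcp_pos': array([ 0.195, -0.646,  0.303]), 'orientation': array([-3.106, -0.458,  0.   ]), 'contact_force': array([ 0.713,  0.551, -0.052]), 'moment': array([-0.019,  0.002,  0.014]), 'gripper_force': np.float64(0.0), 'grip_width': np.float64(0.085)}
```

View pics/scene0.png

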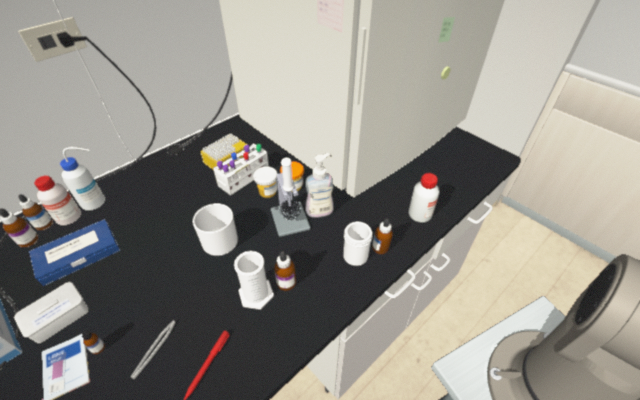

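View pics/top0.png

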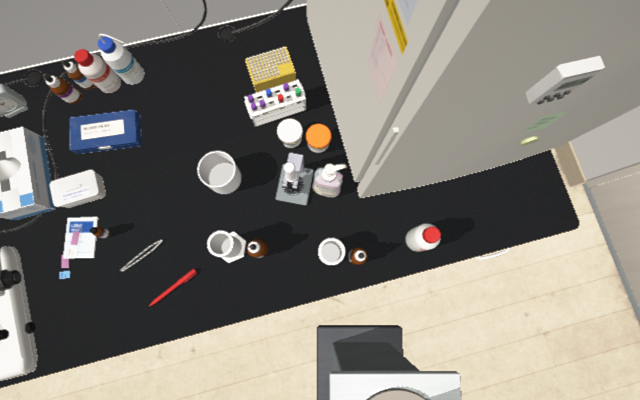

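The scene view shows the brush on its stand at about (287,190), tall cylinder (253,280), short jar (357,243), beaker (215,229), gel pump (320,190), cabinet edge to its right. In the top view they sit at (292,180), (226,246), (331,252), (219,172), (328,180), with the cabinet corner at about (360,195). Next I measure them from the depth images.

```bash
cat > m.py <<'E'
from h import *
def load(n):
    z=np.load(f"{n}0.npz");return z["im"],z["d"],pts(n,z["d"],z),z
I={n:load(n) for n in("scene","top")}
def band(n,box,z0,z1):
    im,d,P,z=I[n];u0,v0,u1,v1=box;m=np.zeros(d.shape,bool);m[v0:v1,u0:u1]=1
    m&=(d>0)&(P[...,2]>z0)&(P[...,2]<z1);return P[m],m
for nm,bx,h in [("tall",{"scene":(230,240,275,310),"top":(200,225,246,268)},.122),("short",{"scene":(338,215,373,268),"top":(315,235,347,268)},.092),
   ("beaker",{"scene":(190,200,240,258),"top":(190,145,245,200)},.090)]:
  for n in bx:
    p,_=band(n,bx[n],h-.006,h+.006); 
    (x,y),rad=cv2.minEnclosingCircle((p[:,:2]*1000).astype(np.float32))
    A=np.c_[2*p[:,:2],np.ones(len(p))]
    q,_=band(n,bx[n],-.05,.3);print(nm,n,len(p),x,y,rad,"max z",np.percentile(q[:,2],[1,99]))
for nm,n,bx,z0,z1 in [("stain_a","scene",(275,250,297,292),.1,.13),("stain_b","scene",(372,218,393,255),.09,.12),("gel","scene",(304,150,335,218),.05,.12),("gel","top",(313,163,350,196),.05,.2),("handle","scene",(278,155,297,182),.14,.24),("handle","top",(284,150,304,186),.145,.24),("fork","top",(275,145,315,205),.115,.14),("fork","scene",(275,155,312,235),.12,.14),("foot","top",(270,160,313,210),.006,.02),("foot","scene",(265,195,315,240),.006,.02)]:
    p,_=band(n,bx,z0,z1)
    if len(p): print(nm,n,len(p),p.mean(0).round(4),p.min(0).round(3),p.max(0).round(3))
E
python3 m.py; python3 - <<'E'
from h import *
a=cv2.imread("pics/scene0.png")[145:245,260:345];b=cv2.imread("pics/top0.png")[140:210,265:350]
a=cv2.resize(a,(400,470),interpolation=cv2.INTER_CUBIC);b=cv2.resize(b,(400,470*1),interpolation=cv2.INTER_CUBIC)
cv2.imwrite("pics/crop0.png",np.hstack([a,b]))
E
```

```text
tall scene 269 456.3559265136719 412.9859924316406 29.926342010498047 max z [-0.00092005  0.124808  ]
tall top 202 456.0529479980469 410.9944152832031 29.382312774658203 max z [-0.00412188  0.12309602]
short scene 244 440.60711669921875 158.89358520507812 31.29575538635254 max z [-0.0005685   0.09521015]
short top 163 441.5962219238281 156.96917724609375 31.210535049438477 max z [-0.00431161  0.0931006 ]
beaker scene 281 640.1321411132812 438.8533020019531 47.49961471557617 max z [-0.0007292   0.09267672]
beaker top 186 639.790771484375 437.3785095214844 46.17764663696289 max z [-0.00403061  0.0902657 ]
stain_a scene 58 [0.4465 0.3428 0.1121] [0.442 0.33  0.1  ] [0.452 0.352 0.122]
stain_b scene 65 [0.428  0.0924 0.0996] [0.419 0.081 0.09 ] [0.439 0.101 0.114]
gel scene 867 [0.6427 0.1527 0.0878] [0.587 0.103 0.05 ] [0.769 0.202 0.12 ]
gel top 692 [0.6062 0.1652 0.1313] [0.587 0.129 0.05 ] [0.638 0.199 0.19 ]
handle scene 213 [0.605  0.2564 0.1937] [0.598 0.244 0.158] [0.62  0.265 0.219]
handle top 153 [0.6063 0.2514 0.1971] [0.599 0.242 0.145] [0.622 0.264 0.217]
fork top 317 [0.6306 0.2457 0.13  ] [0.584 0.226 0.117] [0.668 0.272 0.14 ]
fork scene 230 [0.6179 0.2464 0.1309] [0.583 0.181 0.12 ] [0.67  0.274 0.14 ]
foot top 636 [0.6104 0.2458 0.0113] [0.568 0.204 0.006] [0.677 0.299 0.019]
foot scene 685 [0.6089 0.2572 0.0134] [0.566 0.19  0.006] [0.732 0.301 0.02 ]
```

View pics/crop0.png

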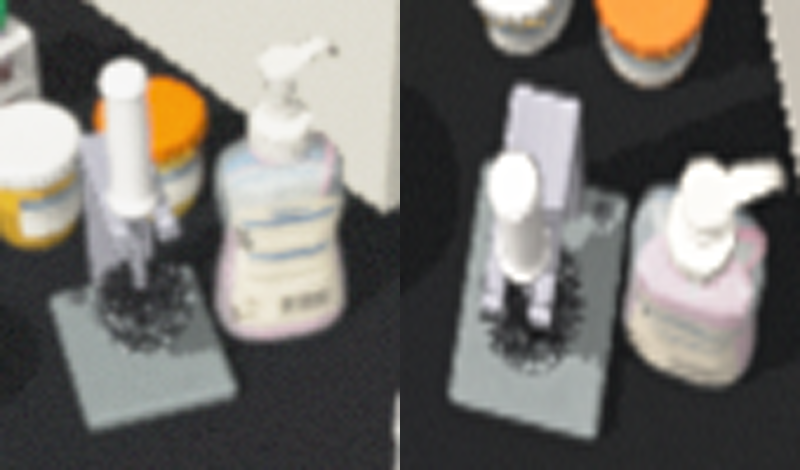

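The crop shows the brush handle upright, with the fork opening toward the robot (image bottom) and the gel pump just right of the foot. Next: stand yaw, handle axis, cabinet corner and tool axes.

```bash
cat >> m.py <<'E'
print("-----")
for n,bx in [("top",(270,165,313,210)),("scene",(265,195,313,240))]:
    p,m=band(n,bx,.006,.018); p=p[(abs(p[:,0]-.615)<.07)&(abs(p[:,1]-.253)<.06)]
    m8=(m*255).astype(np.uint8)
    print("foot",n,cv2.minAreaRect((p[:,:2]*1000).astype(np.float32)))
for n,bx in [("top",(275,145,315,205)),("scene",(275,155,312,235))]:
    p,_=band(n,bx,.124,.140); p=p[(p[:,1]>.22)&(p[:,1]<.285)]
    print("fork",n,len(p),cv2.minAreaRect((p[:,:2]*1000).astype(np.float32)))
for n,bx in [("top",(280,145,304,186)),("scene",(276,150,300,205))]:
  for a,b in [(.14,.16),(.165,.185),(.185,.205),(.207,.225)]:
    p,_=band(n,bx,a,b); p=p[(np.hypot(p[:,0]-.608,p[:,1]-.253)<.022)]
    if len(p)>5: print("handle",n,a,len(p),np.round(cv2.minEnclosingCircle((p[:,:2]*1000).astype(np.float32))[0],1),p.mean(0).round(4))
for n,bx in [("top",(313,163,350,196)),("scene",(304,150,335,218))]:
    p,_=band(n,bx,.02,.11);p=p[(p[:,0]<.66)&(p[:,1]>.12)&(p[:,1]<.215)]
    print("gel",n,cv2.minAreaRect((p[:,:2]*1000).astype(np.float32)))
im,d,P,z=I["scene"]
for z0 in (.1,.25):
  q=P[(d>0)&(abs(P[...,2]-z0)<.004)&(P[...,1]>-.3)&(P[...,1]<.12)&(P[...,0]>.5)&(P[...,0]<.9)]
  print("cab",z0,len(q),q[np.argsort(q[:,0])[:3]].round(3).tolist())
o=r.get_obs();print(Ro.from_rotvec(o["orientation"]).as_matrix().round(4),o["tcp_pos"])
E
python3 m.py | sed -n '/-----/,$p'
```

```text
-----
foot top ((622.2247314453125, 249.8026580810547), (84.0159912109375, 99.90874481201172), 79.47978973388672)
foot scene ((620.27294921875, 243.2878875732422), (101.39095306396484, 101.75135803222656), 79.07403564453125)
fork top 313 ((627.0060424804688, 249.0504608154297), (34.07138442993164, 81.88098907470703), 79.44841766357422)
fork scene 188 ((627.13427734375, 250.9164581298828), (33.82303237915039, 84.21863555908203), 79.73039245605469)
handle top 0.14 24 [607.1 251.1] [0.6031 0.2506 0.1488]
handle top 0.165 22 [608.6 251.5] [0.6029 0.25   0.1773]
handle top 0.185 19 [605.  251.8] [0.602  0.2507 0.1933]
handle top 0.207 89 [610.3 252.8] [0.6089 0.2521 0.2135]
handle scene 0.14 57 [609.3 255.2] [0.6034 0.2566 0.1497]
handle scene 0.165 55 [608.5 255.6] [0.6036 0.257  0.1749]
handle scene 0.185 66 [608.5 255. ] [0.6039 0.2568 0.1945]
handle scene 0.207 70 [610.2 253.8] [0.6072 0.2554 0.2145]
gel top ((601.8692626953125, 167.33245849609375), (70.90313720703125, 25.021244049072266), 77.66622161865234)
gel scene ((602.9585571289062, 172.8887939453125), (70.27996826171875, 30.790544509887695), 65.74423217773438)
cab 0.1 250 [[0.501, -0.059, 0.101], [0.503, -0.063, 0.101], [0.503, -0.055, 0.097]]
cab 0.25 370 [[0.577, 0.085, 0.25], [0.577, 0.085, 0.246], [0.578, 0.082, 0.253]]
[[ 9.574e-01  2.886e-01 -5.000e-04]
 [ 2.886e-01 -9.574e-01  1.600e-03]
 [-1.000e-04 -1.700e-03 -1.000e+00]] [ 0.19472236 -0.64587705  0.30301186]
```

Stand x axis is about (0.983, -0.182), the handle is at (0.610, 0.253), and the cabinet corner at (0.577, 0.085). I'll close the fingers along stand x so they stay away from the pump. First I travel on the cabinet-free side.

Careful with the scale: shifts go in shares of 250 mm and turns go in shares of 180 degrees. That gives: -0.18 m / 0.25 = -0.72, 0.162 m / 0.25 = 0.648.

```bash
python3 drive.py '0.128,-0.144,-0.008,0,0,0 | 0.26,-0.288,-0.016,0,0,0 | 0.388,-0.432,-0.032,0,0,0 | 0.52,-0.576,-0.04,0,0,0 | 0.648,-0.72,-0.048,0,0,0' 0.06
python3 drive.py '0.128,-0.144,-0.008,0,0,-0.0318 | 0.26,-0.288,-0.016,0,0,-0.0637 | 0.388,-0.432,-0.032,0,0,-0.0955 | 0.52,-0.584,-0.032,0,0,-0.1273 | 0.52,-0.584,-0.032,0,0,-0.1592'
python3 - <<'E'
from h import *
o=r.get_obs();print(Ro.from_rotvec(o["orientation"]).as_matrix().round(4),o["tcp_pos"],o["joints"].round(2))
E
```

```text
clock: 0.6
tcp_pos: [0.2985, -0.4251, 0.3157]
orientation: [-3.108, -0.458, 0.0]
contact_force: [1.3, 0.8, 0.6]
grip_width: 0.0599
gripper_force: 0.0
clock: 1.1
tcp_pos: [0.383, -0.2435, 0.3242]
orientation: [-2.888, -1.233, -0.003]
contact_force: [1.0, -0.9, 0.2]
grip_width: 0.0595
gripper_force: 0.0
[[ 6.916e-01  7.223e-01  1.300e-03]
 [ 7.223e-01 -6.916e-01  1.600e-03]
 [ 2.000e-03 -2.000e-04 -1.000e+00]] [ 0.38303464 -0.24354215  0.32416829] [ 0.69  0.1  -0.28  2.02  0.03  1.02 -0.37]
```

To row units: 0.209 m / 0.25 = 0.836, 0.167 m / 0.25 = 0.668, -0.595 rad / 3.1416 = -0.1894.

```bash
python3 drive.py '0.168,-0.088,0,0,0,-0.0382 | 0.336,-0.18,0,0,0,-0.0764 | 0.5,-0.268,0,0,0,-0.1146 | 0.668,-0.36,0,0,0,-0.1528 | 0.836,-0.448,0,0,0,-0.1894'
python3 - <<'E'
from h import *
o=r.get_obs();print(Ro.from_rotvec(o["orientation"]).as_matrix().round(4),o["tcp_pos"],o["joints"].round(2))
E
```

```text
clock: 1.6
tcp_pos: [0.4471, -0.0206, 0.3239]
orientation: [2.41, 2.014, -0.0]
contact_force: [0.9, -1.0, -0.5]
grip_width: 0.0596
gripper_force: 0.0
[[ 1.775e-01  9.841e-01  0.000e+00]
 [ 9.841e-01 -1.775e-01 -4.000e-04]
 [-4.000e-04  1.000e-04 -1.000e+00]] [ 0.44709198 -0.02061104  0.32388259] [ 0.42  0.11 -0.54  2.02  0.07  1.03 -0.34]
```

To row units: 0.22 m / 0.25 = 0.88, 0.044 m / 0.25 = 0.176.

```bash
python3 drive.py '0.176,-0.012,0,0,0,0 | 0.352,-0.028,0,0,0,0 | 0.528,-0.04,0,0,0,0 | 0.704,-0.056,0,0,0,0 | 0.88,-0.068,0,0,0,0'
python3 drive.py '0.08,0.128,0,0,0,0 | 0.16,0.256,0,0,0,0 | 0.24,0.384,0,0,0,0 | 0.312,0.512,0,0,0,0 | 0.312,0.512,0,0,0,0'
python3 - <<'E'
from h import *
o=r.get_obs();print(Ro.from_rotvec(o["orientation"]).as_matrix().round(4),o["tcp_pos"],o["joints"].round(2))
i=r.camera_info("wrist");im,d=r.grab_frame("wrist");cv2.imwrite("pics/w1.png",im);print(i)
E
```

```text
clock: 2.1
tcp_pos: [0.4703, 0.1985, 0.3237]
orientation: [2.415, 2.009, -0.001]
contact_force: [1.0, -0.1, -0.1]
grip_width: 0.0602
gripper_force: 0.0
clock: 2.6
tcp_pos: [0.6138, 0.2509, 0.3222]
orientation: [-2.416, -2.006, -0.0]
contact_force: [-0.4, 0.2, -0.5]
grip_width: 0.06
gripper_force: 0.0
[[ 1.836e-01  9.830e-01 -6.000e-04]
 [ 9.830e-01 -1.836e-01  1.000e-03]
 [ 9.000e-04 -8.000e-04 -1.000e+00]] [0.6137678  0.25090781 0.32218984] [-0.05  0.51 -0.62  1.53  0.31  1.2  -0.91]
{'camera_matrix': array([[309.70691629,   0.        , 322.37235866],
       [  0.        , 309.70691629, 202.69755005],
       [  0.        ,   0.        ,   1.        ]]), 'R': array([[ 9.82894139e-01, -1.84170105e-01, -6.95750704e-04],
       [-1.76955471e-01, -9.45424104e-01,  2.73605602e-01],
       [-5.10477520e-02, -2.68802226e-01, -9.61841718e-01]]), 't': array([-0.55679817,  0.30414713,  0.49597411])}
```

View pics/w1.png

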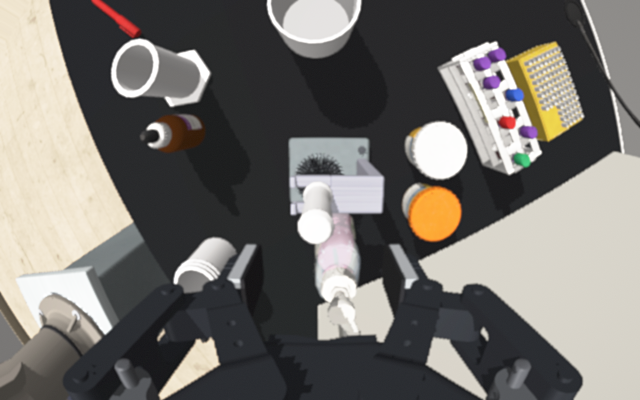

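The wrist view shows the handle top at (316,226) between the open fingers (pads at about (245,265) and (400,265)), with the pump behind. I'll cast rays from this view onto the handle top and the vessel rims as a second measurement.

```bash
cat >> h.py <<'E'
def fish(info,uv,z):
    K=np.array(info["camera_matrix"]);R=np.array(info["R"]);t=np.array(info["t"])
    p=np.array([(uv[0]-K[0,2])/K[0,0],(uv[1]-K[1,2])/K[1,1]]);th=np.linalg.norm(p)
    c=np.r_[p/th*np.sin(th),np.cos(th)]
    w=R.T@c;C=-R.T@t
    return C+w*(z-C[2])/w[2]
def wpts(info,d):
    K=np.array(info["camera_matrix"]);R=np.array(info["R"]);t=np.array(info["t"])
    v,u=np.mgrid[0:d.shape[0],0:d.shape[1]]
    x=(u-K[0,2])/K[0,0];y=(v-K[1,2])/K[1,1];th=np.hypot(x,y)+1e-9
    k=np.tan(np.minimum(th,1.5))/th
    return (np.stack([x*k*d,y*k*d,d],-1)-t)@R
E
python3 - <<'E'
from h import *
i=r.camera_info("wrist");im,d=r.grab_frame("wrist");np.savez("w1.npz",im=im,d=d,**{k:np.array(i[k]) for k in("camera_matrix","R","t")})
o=r.get_obs();print(o["tcp_pos"])
P=wpts(i,d)
def circ(nm,box,z0,z1):
    u0,v0,u1,v1=box;q=P[v0:v1,u0:u1];dd=d[v0:v1,u0:u1];q=q[(dd>0)&(q[...,2]>z0)&(q[...,2]<z1)]
    c,rad=cv2.minEnclosingCircle((q[:,:2]*1000).astype(np.float32));print(nm,len(q),np.round(c,1),round(rad,1),q[:,2].mean().round(4))
circ("handle",(295,200,335,246),.208,.225)
circ("tall",(100,30,215,110),.116,.128)
circ("beaker",(255,0,370,60),.084,.096)
print("ray handle",fish(i,(316,226),.215))
u0,v0,u1,v1=290,130,390,240;q=P[v0:v1,u0:u1].reshape(-1,3)
for a,b,nm in [(.124,.138,"fork"),(.006,.018,"foot")]:
    s=q[(q[:,2]>a)&(q[:,2]<b)];print(nm,len(s),cv2.minAreaRect((s[:,:2]*1000).astype(np.float32)))
E
```

```text
[0.61047141 0.25048435 0.32272139]
handle 940 [609.5 253.4] 11.3 0.2152
tall 970 [455.9 411.3] 30.2 0.1222
beaker 506 [638.9 434.5] 45.5 0.0902
ray handle [0.60811852 0.25417033 0.215     ]
fork 2659 ((626.5236206054688, 249.57235717773438), (34.61687088012695, 82.67924499511719), 79.58507537841797)
foot 2248 ((619.6332397460938, 243.37295532226562), (101.33059692382812, 99.14191436767578), 78.02936553955078)
```

To row units: 0.094 m / 0.25 = 0.376, 0.003 m / 0.25 = 0.012.

```bash
python3 drive.py '0.012,-0.004,0.08,0,0,0 | 0.012,-0.004,0.18,0,0,0 | 0.012,-0.004,0.28,0,0,0 | 0.012,-0.004,0.36,0,0,0 | 0.012,-0.004,0.376,0,0,0'
python3 drive.py '0,0,0,0,0,0' 
python3 drive.py '0,0,0,0,0,0 | 0,0,0,0,0,0 | 0,0,0,0,0,0 | 0,0,0,0,0,0 | 0,0,0,0,0,0' 0.01 60
python3 drive.py '0,0,0,0,0,0 | 0,0,0,0,0,0 | 0,0,0,0,0,0 | 0,0,0,0,0,0 | 0,0,0,0,0,0'
python3 - <<'E'
from h import *
o=r.get_obs();print(Ro.from_rotvec(o["orientation"]).as_matrix().round(4),o["tcp_pos"],o["moment"])
E
```

```text
clock: 3.2
tcp_pos: [0.608, 0.2523, 0.2276]
orientation: [-2.414, -2.009, 0.008]
contact_force: [0.4, -0.7, 0.4]
grip_width: 0.0598
gripper_force: 0.0
clock: 3.3
tcp_pos: [0.6093, 0.2531, 0.2299]
orientation: [-2.415, -2.009, 0.002]
contact_force: [1.1, 0.1, 0.7]
grip_width: 0.0599
gripper_force: 0.0
clock: 3.8
tcp_pos: [0.6105, 0.2539, 0.2313]
orientation: [2.415, 2.009, 0.002]
contact_force: [-1.8, -0.6, 6.8]
grip_width: 0.0192
gripper_force: 58.4
clock: 4.3
tcp_pos: [0.6105, 0.2539, 0.2313]
orientation: [2.415, 2.009, 0.002]
contact_force: [-2.1, -0.9, 6.6]
grip_width: 0.0195
gripper_force: 58.4
[[ 1.821e-01  9.833e-01  1.400e-03]
 [ 9.833e-01 -1.821e-01  5.000e-04]
 [ 8.000e-04  1.300e-03 -1.000e+00]] [0.61049888 0.253898   0.2313063 ] [-0.23532017  0.39455508  0.01931834]
```

Gripped at 19.5 mm. The hang reference TCP is (0.6105, 0.2539, 0.2313). Now I lift over the lips, slide out along stand -x, and rise.

To row units: -0.018 m / 0.25 = -0.072, -0.016 m / 0.25 = -0.064.

```bash
python3 drive.py '0,0,-0.024,0,0,0 | 0,0,-0.048,0,0,0 | 0,0,-0.064,0,0,0 | 0,0,-0.072,0,0,0 | 0,0,-0.072,0,0,0'
python3 drive.py '0,-0.06,0,0,0,0 | 0,-0.14,0,0,0,0 | 0,-0.24,0,0,0,0 | 0,-0.34,0,0,0,0 | 0,-0.4,0,0,0,0'
python3 drive.py '0,0,-0.08,0,0,0 | 0,0,-0.2,0,0,0 | 0,0,-0.32,0,0,0 | 0,0,-0.42,0,0,0 | 0,0,-0.46,0,0,0'
python3 drive.py '0,0,0,0,0,0 | 0,0,0,0,0,0 | 0,0,0,0,0,0'
python3 - <<'E'
from h import *
o=r.get_obs();print(Ro.from_rotvec(o["orientation"]).as_matrix().round(4),o["tcp_pos"],o["moment"])
S={}
for n in ("scene","top"):
    im,d=r.grab_frame(n);i=r.camera_info(n);P=pts(n,d,i)
    cv2.imwrite(f"pics/{n}1.png",im)
    S[n]=im
    for a,b in [(.16,.18),(.18,.195),(.20,.25),(.255,.275),(.275,.30)]:
        m=(d>0)&(P[...,2]>a)&(P[...,2]<b)&(np.hypot(P[...,0]-o["tcp_pos"][0],P[...,1]-o["tcp_pos"][1])<.035)
        q=P[m]
        if len(q)>3:
            c,rad=cv2.minEnclosingCircle((q[:,:2]*1000).astype(np.float32));print(n,a,len(q),np.round(c,1),round(rad,1),q.mean(0).round(4),q[:,2].min().round(4))
u,v=proj(r.camera_info("scene"),o["tcp_pos"]-[0,0,.13]).astype(int);print(u,v)
cv2.imwrite("pics/s1c.png",cv2.resize(S["scene"][v-50:v+50,u-65:u+65],(780,600),interpolation=cv2.INTER_CUBIC))
E
```

```text
clock: 4.8
tcp_pos: [0.6103, 0.2536, 0.2482]
orientation: [2.415, 2.009, 0.001]
contact_force: [-0.6, -0.2, -1.2]
grip_width: 0.0197
gripper_force: 58.5
clock: 5.3
tcp_pos: [0.5098, 0.2723, 0.2477]
orientation: [-2.413, -2.011, 0.001]
contact_force: [0.8, 0.6, -0.9]
grip_width: 0.0192
gripper_force: 58.6
clock: 5.8
tcp_pos: [0.5127, 0.2723, 0.3655]
orientation: [2.415, 2.008, 0.006]
contact_force: [0.9, 0.9, -0.2]
grip_width: 0.0195
gripper_force: 58.8
clock: 6.1
tcp_pos: [0.5114, 0.2712, 0.3611]
orientation: [-2.415, -2.009, 0.004]
contact_force: [-0.2, 0.0, -2.1]
grip_width: 0.0193
gripper_force: 58.8
[[ 0.1821  0.9833 -0.0024]
 [ 0.9833 -0.1821 -0.0014]
 [-0.0019 -0.0021 -1.    ]] [0.51144716 0.27116707 0.36111265] [-2.03468523e-03  1.60253570e-02 -6.67402557e-05]
scene 0.16 60 [507.1 270.2] 24.9 [0.4974 0.2751 0.1725] 0.1614
scene 0.18 163 [509.9 271.9] 27.6 [0.4991 0.2756 0.188 ] 0.1803
scene 0.2 187 [511.  270.8] 21.4 [0.5094 0.2714 0.2085] 0.2
scene 0.255 72 [510.7 271.9] 12.7 [0.5041 0.2746 0.2688] 0.2616
scene 0.275 76 [508.7 274.7] 19.6 [0.5021 0.275  0.2873] 0.2751
297 184
```

View pics/s1c.png

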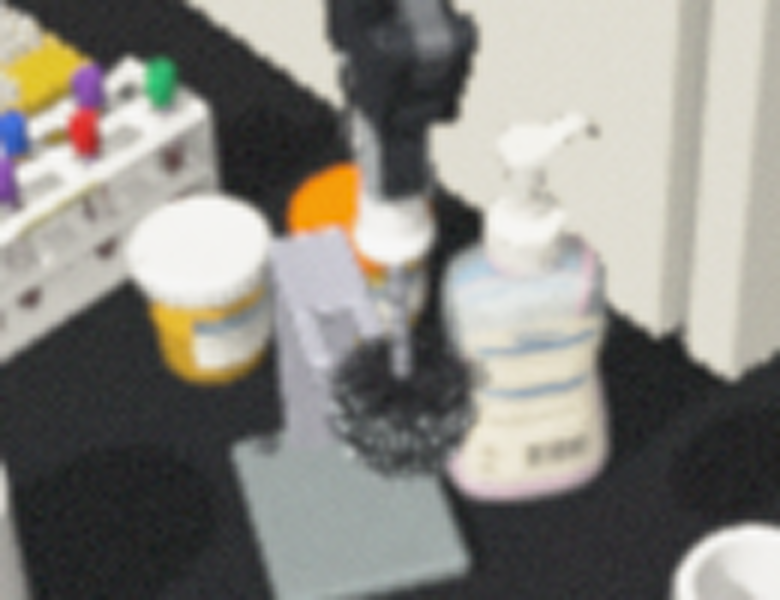

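The crop shows the brush hanging straight under the fingers (wire at (400,320), bristles at (405,410)), clear of the fork, which is undisturbed. Scene-camera collar fit agrees with the TCP to within 1 mm. Next I move over the tall cylinder.

To row units: 0.128 m / 0.25 = 0.512, 0.118 m / 0.25 = 0.472.

```bash
python3 drive.py '0.12,-0.072,0,0,0,0 | 0.248,-0.152,0,0,0,0 | 0.376,-0.236,0,0,0,0 | 0.472,-0.296,0,0,0,0 | 0.512,-0.32,0,0,0,0'
python3 drive.py '0,0,0,0,0,0 | 0,0,0,0,0,0 | 0,0,0,0,0,0'
python3 - <<'E'
from h import *
o=r.get_obs();print(o["tcp_pos"])
for n in ("scene","top","wrist"):
    i=r.camera_info(n);im,d=r.grab_frame(n);P=wpts(i,d) if n=="wrist" else pts(n,d,i)
    for nm,c0,h,R0 in [("tall",(.4563,.4118),.122,.036),("short",(.4413,.158),.092,.036)]:
        m=(d>0)&(abs(P[...,2]-h)<.006)&(np.hypot(P[...,0]-c0[0],P[...,1]-c0[1])<R0);q=P[m]
        if len(q)>20:
            c,rad=cv2.minEnclosingCircle((q[:,:2]*1000).astype(np.float32));print(n,nm,len(q),np.round(c,1),round(rad,1))
    if n=="scene":
        u,v=proj(i,np.array([.456,.412,.15])).astype(int)
        cv2.imwrite("pics/s2c.png",cv2.resize(im[v-50:v+50,u-65:u+65],(780,600),interpolation=cv2.INTER_CUBIC))
E
```

```text
clock: 6.7
tcp_pos: [0.454, 0.4151, 0.3623]
orientation: [-2.409, -2.014, 0.001]
contact_force: [-0.0, 0.1, -1.3]
grip_width: 0.0193
gripper_force: 58.8
clock: 7.0
tcp_pos: [0.458, 0.4102, 0.3626]
orientation: [2.417, 2.005, -0.001]
contact_force: [-0.2, -0.4, -2.0]
grip_width: 0.0189
gripper_force: 58.8
[0.45795154 0.41021706 0.36255184]
scene tall 215 [455.4 413. ] 29.5
scene short 239 [441.3 157.9] 31.9
top short 161 [441.5 156.9] 31.2
wrist tall 447 [455.7 412. ] 29.7
```

View pics/s2c.png

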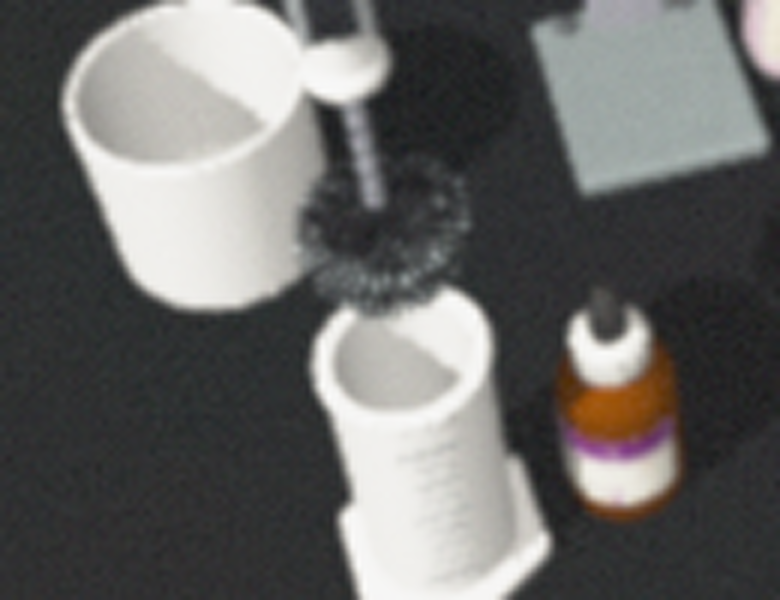

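The brush tip hangs just above the cylinder's mouth (mouth centre at about (405,355), perspective bringing the tip to (375,305)). I trim about 2 mm, read back, then descend.

To row units: -0.001 m / 0.25 = -0.004.

```bash
python3 drive.py '0.004,-0.004,0,0,0,0 | 0.004,-0.004,0,0,0,0 | 0.004,-0.004,0,0,0,0'|sed -n 2p
python3 drive.py '0,0,0,0,0,0 | 0,0,0,0,0,0' | sed -n 2p
python3 drive.py '0,0,0,0,0,0' | sed -n 2p
```

```text
tcp_pos: [0.4557, 0.4133, 0.3629]
tcp_pos: [0.4557, 0.4133, 0.3629]
tcp_pos: [0.4557, 0.4133, 0.3629]
```

To row units: 0.105 m / 0.25 = 0.42, -0.001 m / 0.25 = -0.004.

```bash
python3 drive.py '-0.004,0.002,0.04,0,0,0 | -0.004,0.002,0.12,0,0,0 | -0.004,0.002,0.22,0,0,0 | -0.004,0.002,0.32,0,0,0 | -0.004,0.002,0.42,0,0,0'|sed -n '2,4p'
python3 drive.py '0,0,0.06,0,0,0 | 0,0,0.104,0,0,0 | 0,0,0.136,0,0,0 | 0,0,0.152,0,0,0 | 0,0,0.156,0,0,0' | sed -n '2,4p'
python3 drive.py '0,0,0,0,0,0 | 0,0,0,0,0,0 | 0,0,0,0,0,0' | sed -n '2,4p'
```

```text
tcp_pos: [0.456, 0.4122, 0.2565]
orientation: [-2.415, -2.009, -0.001]
contact_force: [0.4, 0.9, 0.1]
tcp_pos: [0.456, 0.4124, 0.219]
orientation: [-2.415, -2.009, -0.0]
contact_force: [0.6, 0.2, -0.6]
tcp_pos: [0.456, 0.4124, 0.2193]
orientation: [2.415, 2.009, 0.001]
contact_force: [0.0, -0.2, -1.0]
```

To row units: 0.005 m / 0.25 = 0.02, 0.004 m / 0.25 = 0.016.

```bash
python3 drive.py '0,0,0.008,0,0,0 | 0,0,0.016,0,0,0 | 0,0,0.02,0,0,0 | 0,0,0.02,0,0,0 | 0,0,0.02,0,0,0' | sed -n '2,4p'
python3 drive.py '0,0,0.004,0,0,0 | 0,0,0.004,0,0,0 | 0,0,0.004,0,0,0' | sed -n '2,4p'
```

```text
tcp_pos: [0.4561, 0.4124, 0.214]
orientation: [2.415, 2.009, 0.001]
contact_force: [0.5, 0.4, 0.6]
tcp_pos: [0.4561, 0.4127, 0.2138]
orientation: [-2.415, -2.009, -0.002]
contact_force: [0.0, -1.0, 6.3]
```

The floor was reached (6 N, TCP 0.2138), which confirms the tip offset. Now up to the mouth, the second stroke, and up again.

To row units: -0.116 m / 0.25 = -0.464, -0.1 m / 0.25 = -0.4.

```bash
python3 drive.py '0,0,-0.08,0,0,0 | 0,0,-0.18,0,0,0 | 0,0,-0.3,0,0,0 | 0,0,-0.4,0,0,0 | 0,0,-0.464,0,0,0'|sed -n '2,4p'
python3 drive.py '0,0,0,0,0,0 | 0,0,0,0,0,0'|sed -n '1,4p'
python3 drive.py '0,0,0.08,0,0,0 | 0,0,0.18,0,0,0 | 0,0,0.28,0,0,0 | 0,0,0.36,0,0,0 | 0,0,0.4,0,0,0'|sed -n '2,4p'
python3 drive.py '0,0,0.02,0,0,0 | 0,0,0.04,0,0,0 | 0,0,0.052,0,0,0 | 0,0,0.06,0,0,0 | 0,0,0.064,0,0,0'|sed -n '2,4p'
python3 drive.py '0,0,0,0,0,0 | 0,0,0,0,0,0'|sed -n '2,4p'
```

```text
tcp_pos: [0.4561, 0.4125, 0.3306]
orientation: [-2.415, -2.009, -0.002]
contact_force: [0.1, 0.5, -1.2]
clock: 10.55
tcp_pos: [0.4558, 0.4118, 0.3279]
orientation: [2.415, 2.009, -0.002]
contact_force: [0.2, -0.9, -1.3]
tcp_pos: [0.4552, 0.4111, 0.2254]
orientation: [2.415, 2.009, -0.007]
contact_force: [0.5, 0.0, -0.6]
tcp_pos: [0.4562, 0.4128, 0.2138]
orientation: [-2.415, -2.009, -0.002]
contact_force: [-1.1, 0.5, 7.4]
tcp_pos: [0.4561, 0.4127, 0.2139]
orientation: [-2.415, -2.009, -0.002]
contact_force: [-0.8, -0.3, 6.3]
```

To row units: -0.116 m / 0.25 = -0.464, -0.1 m / 0.25 = -0.4.

```bash
python3 drive.py '0,0,-0.08,0,0,0 | 0,0,-0.18,0,0,0 | 0,0,-0.3,0,0,0 | 0,0,-0.4,0,0,0 | 0,0,-0.464,0,0,0'|sed -n '2,4p'
python3 drive.py '0,0,0,0,0,0 | 0,0,-0.06,0,0,0 | 0,0,-0.12,0,0,0 | 0,0,-0.16,0,0,0 | 0,0,-0.16,0,0,0'|sed -n '2,4p'
python3 drive.py '-0.12,0.016,0,0,0,0 | -0.28,0.036,0,0,0,0 | -0.44,0.056,0,0,0,0 | -0.6,0.076,0,0,0,0 | -0.74,0.092,0,0,0,0'|sed -n '2,4p'
python3 drive.py '-0.12,0.016,0,0,0,0 | -0.2,0.028,0,0,0,0 | -0.252,0.036,0,0,0,0 | -0.268,0.036,0,0,0,0 | -0.268,0.036,0,0,0,0'|sed -n '2,4p'
python3 drive.py '0,0,0,0,0,0 | 0,0,0,0,0,0 | 0,0,0,0,0,0'|sed -n '2,4p'
python3 - <<'E'
from h import *
o=r.get_obs();print(o["tcp_pos"],o["clock"],Ro.from_rotvec(o["orientation"]).as_matrix().round(3)[:2])
for n in ("scene","top","wrist"):
    i=r.camera_info(n);im,d=r.grab_frame(n);P=wpts(i,d) if n=="wrist" else pts(n,d,i)
    for nm,c0,h,R0 in [("tall",(.4563,.4118),.122,.036),("short",(.4413,.158),.092,.036)]:
        m=(d>0)&(abs(P[...,2]-h)<.006)&(np.hypot(P[...,0]-c0[0],P[...,1]-c0[1])<R0);q=P[m]
        if len(q)>20:
            c,rad=cv2.minEnclosingCircle((q[:,:2]*1000).astype(np.float32));print(n,nm,len(q),np.round(c,1),round(rad,1))
    if n=="scene": cv2.imwrite("pics/s3.png",im)
E
```

```text
tcp_pos: [0.4561, 0.4125, 0.3306]
orientation: [2.415, 2.009, 0.003]
contact_force: [0.4, -0.5, -1.6]
tcp_pos: [0.4563, 0.413, 0.3707]
orientation: [-2.415, -2.009, -0.005]
contact_force: [-0.4, 0.4, -1.8]
tcp_pos: [0.4446, 0.2239, 0.3683]
orientation: [2.416, 2.008, -0.002]
contact_force: [0.2, 0.5, -1.3]
tcp_pos: [0.4414, 0.1584, 0.3687]
orientation: [2.416, 2.008, -0.0]
contact_force: [-0.0, -0.1, -1.7]
tcp_pos: [0.4415, 0.1594, 0.3688]
orientation: [-2.414, -2.011, -0.0]
contact_force: [0.3, 1.2, -1.3]
[0.44150435 0.1594269  0.36883525] 14.05 [[ 0.181  0.984 -0.   ]
 [ 0.984 -0.181  0.   ]]
scene tall 265 [455.7 412.2] 30.3
scene short 244 [441.  159.2] 31.6
top tall 202 [456.4 411. ] 29.3
top short 27 [429.8 177.8] 16.8
wrist short 439 [441.2 158.4] 31.7
```

To row units: 0.12 m / 0.25 = 0.48, -0.001 m / 0.25 = -0.004.

```bash
python3 drive.py '-0.004,0,0.08,0,0,0 | -0.004,0,0.18,0,0,0 | -0.004,0,0.28,0,0,0 | -0.004,0,0.38,0,0,0 | -0.004,0,0.48,0,0,0'|sed -n '2,4p'
python3 drive.py '0,0,0.06,0,0,0 | 0,0,0.1,0,0,0 | 0,0,0.128,0,0,0 | 0,0,0.136,0,0,0 | 0,0,0.136,0,0,0'|sed -n '2,4p'
python3 drive.py '0,0,0.004,0,0,0 | 0,0,0.008,0,0,0 | 0,0,0.012,0,0,0 | 0,0,0.012,0,0,0'|sed -n '2,4p'
```

```text
tcp_pos: [0.4416, 0.1579, 0.2482]
orientation: [2.415, 2.009, 0.001]
contact_force: [0.7, 0.5, -0.4]
tcp_pos: [0.4415, 0.1578, 0.2151]
orientation: [2.415, 2.009, 0.0]
contact_force: [0.2, 0.6, -2.2]
tcp_pos: [0.4419, 0.158, 0.2127]
orientation: [2.415, 2.009, 0.002]
contact_force: [-0.1, -1.7, 4.9]
```

To row units: -0.087 m / 0.25 = -0.348, -0.082 m / 0.25 = -0.328.

```bash
python3 drive.py '0,0,-0.08,0,0,0 | 0,0,-0.18,0,0,0 | 0,0,-0.28,0,0,0 | 0,0,-0.328,0,0,0 | 0,0,-0.348,0,0,0'|sed -n '2,4p'
python3 drive.py '0,0,0,0,0,0 | 0,0,0,0,0,0'|sed -n '1,4p'
python3 drive.py '0,0,0.06,0,0,0 | 0,0,0.14,0,0,0 | 0,0,0.22,0,0,0 | 0,0,0.28,0,0,0 | 0,0,0.312,0,0,0'|sed -n '2,4p'
python3 drive.py '0,0,0.012,0,0,0 | 0,0,0.024,0,0,0 | 0,0,0.032,0,0,0 | 0,0,0.036,0,0,0 | 0,0,0.036,0,0,0'|sed -n '2,4p'
python3 drive.py '0,0,0,0,0,0 | 0,0,0,0,0,0'|sed -n '2,4p'
```

```text
tcp_pos: [0.4418, 0.1577, 0.2999]
orientation: [2.415, 2.008, 0.003]
contact_force: [0.1, 0.9, -1.7]
clock: 16.3
tcp_pos: [0.4409, 0.1573, 0.2979]
orientation: [-2.415, -2.009, 0.003]
contact_force: [0.4, -0.1, -1.3]
tcp_pos: [0.4405, 0.1574, 0.2188]
orientation: [-2.414, -2.009, 0.004]
contact_force: [-0.2, 1.2, -0.3]
tcp_pos: [0.4418, 0.158, 0.2128]
orientation: [2.415, 2.009, 0.002]
contact_force: [-1.8, 0.5, 4.1]
tcp_pos: [0.4418, 0.158, 0.2127]
orientation: [2.415, 2.009, 0.002]
contact_force: [-0.8, -0.2, 6.0]
```

To row units: -0.1 m / 0.25 = -0.4, -0.087 m / 0.25 = -0.348.

```bash
python3 drive.py '0,0,-0.08,0,0,0 | 0,0,-0.18,0,0,0 | 0,0,-0.28,0,0,0 | 0,0,-0.348,0,0,0 | 0,0,-0.4,0,0,0'|sed -n '2,4p'
python3 drive.py '0,0,-0.12,0,0,0 | 0,0,-0.2,0,0,0 | 0,0,-0.224,0,0,0 | 0,0,-0.224,0,0,0'|sed -n '2,4p'
python3 drive.py '0.12,0.048,0,0,0,0 | 0.24,0.092,0,0,0,0 | 0.36,0.14,0,0,0,0 | 0.46,0.18,0,0,0,0 | 0.5,0.196,0,0,0,0'|sed -n '2,4p'
python3 drive.py '0,0,0,0,0,0 | 0,0,0,0,0,0 | 0,0,0,0,0,0 | 0,0,0,0,0,0'|sed -n '1,4p'
python3 - <<'E'
from h import *
o=r.get_obs();print(Ro.from_rotvec(o["orientation"]).as_matrix().round(4))
i=r.camera_info("top");im,d=r.grab_frame("top");P=pts("top",d,i)
q=P[(d>0)&(abs(P[...,2]-.092)<.006)&(np.hypot(P[...,0]-.4413,P[...,1]-.158)<.036)]
print(np.round(cv2.minEnclosingCircle((q[:,:2]*1000).astype(np.float32)),1) if 0 else cv2.minEnclosingCircle((q[:,:2]*1000).astype(np.float32)))
E
```

```text
tcp_pos: [0.4416, 0.1576, 0.3132]
orientation: [2.415, 2.008, 0.002]
contact_force: [0.0, -0.0, -1.1]
tcp_pos: [0.4415, 0.1576, 0.3681]
orientation: [2.415, 2.008, 0.001]
contact_force: [-0.2, 0.7, -1.6]
tcp_pos: [0.5124, 0.2735, 0.3657]
orientation: [-2.411, -2.01, 0.003]
contact_force: [-0.7, -0.3, -1.7]
clock: 19.3
tcp_pos: [0.5122, 0.2705, 0.368]
orientation: [2.416, 2.007, -0.0]
contact_force: [0.2, 0.4, -1.3]
[[ 1.832e-01  9.831e-01  4.000e-04]
 [ 9.831e-01 -1.832e-01 -9.000e-04]
 [-8.000e-04  6.000e-04 -1.000e+00]]
((0.0, 0.0), 0.0)
```

Careful with the scale: shifts go in shares of 250 mm and turns go in shares of 180 degrees. That gives: 0.12 m / 0.25 = 0.48, 0.105 m / 0.25 = 0.42.

```bash
python3 drive.py '0.004,0,0.08,0,0,0 | 0.004,0,0.2,0,0,0 | 0.004,0,0.32,0,0,0 | 0.004,0,0.42,0,0,0 | 0.004,0,0.48,0,0,0'|sed -n '2,4p'
python3 drive.py '0,0,0.008,0,0,0 | 0,0,0.008,0,0,0 | 0,0,0.008,0,0,0 | 0,0,0.008,0,0,0'|sed -n '2,4p'
python3 - <<'E'
from h import *
o=r.get_obs();print(o["tcp_pos"],Ro.from_rotvec(o["orientation"]).as_matrix().round(4)[:,1])
i=r.camera_info("scene");im,d=r.grab_frame("scene");P=pts("scene",d,i)
a,b=.118,.138
q=P[(d>0)&(P[...,2]>.134)&(P[...,2]<.16)&(np.hypot(P[...,0]-o["tcp_pos"][0],P[...,1]-o["tcp_pos"][1])<.03)]
print(len(q),cv2.minEnclosingCircle((q[:,:2]*1000).astype(np.float32)))
u,v=proj(i,np.array([.55,.26,.12])).astype(int)
cv2.imwrite("pics/s4c.png",cv2.resize(im[v-50:v+50,u-65:u+65],(780,600),interpolation=cv2.INTER_CUBIC))
E
```

```text
tcp_pos: [0.512, 0.2715, 0.2461]
orientation: [2.416, 2.008, -0.004]
contact_force: [0.7, 0.5, -0.0]
tcp_pos: [0.5131, 0.2731, 0.2473]
orientation: [2.415, 2.009, 0.004]
contact_force: [-0.4, 0.2, -0.9]
[0.51306431 0.27309629 0.24728144] [ 0.9833 -0.1821  0.0019]
50 ((511.1181640625, 274.21630859375), 11.708269119262695)
```

View pics/s4c.png

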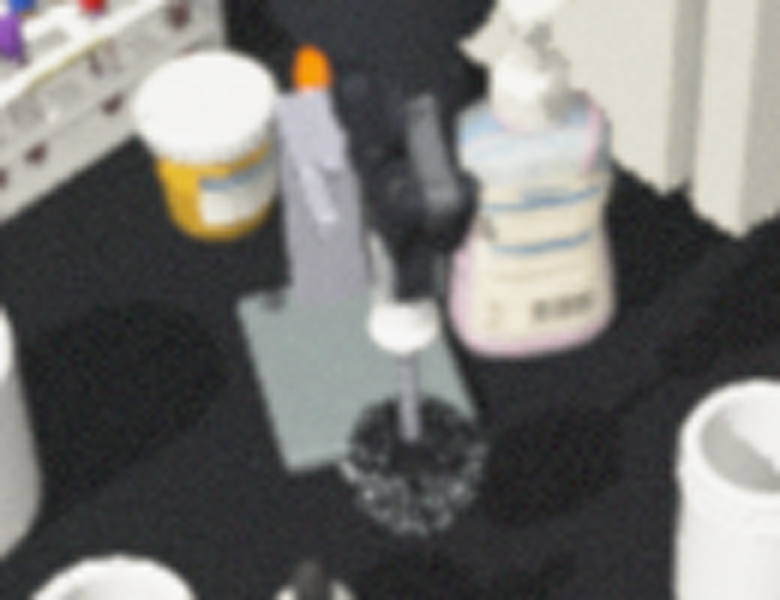

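The brush hangs upright in front of the fork mouth (collar at (402,325), bristles at (415,460)), above lip height. Now I slide in along stand +x.

To row units: 0.05 m / 0.25 = 0.2, 0.045 m / 0.25 = 0.18.

```bash
python3 drive.py '-0.004,0.048,0,0,0,0 | -0.004,0.1,0,0,0,0 | -0.004,0.14,0,0,0,0 | -0.004,0.18,0,0,0,0 | -0.004,0.2,0,0,0,0'|sed -n '2,4p'
python3 drive.py '0,0.048,0,0,0,0 | 0,0.096,0,0,0,0 | 0,0.144,0,0,0,0 | 0,0.18,0,0,0,0 | 0,0.196,0,0,0,0'|sed -n '2,4p'
python3 drive.py '0,0,0,0,0,0 | 0,0,0,0,0,0 | 0,0,0,0,0,0 | 0,0,0,0,0,0'|sed -n '2,4p'
```

```text
tcp_pos: [0.563, 0.2619, 0.2456]
orientation: [2.417, 2.007, 0.0]
contact_force: [-0.8, -0.5, -0.5]
tcp_pos: [0.6109, 0.2531, 0.2457]
orientation: [2.416, 2.008, 0.0]
contact_force: [-0.2, 0.1, -1.1]
tcp_pos: [0.6093, 0.2539, 0.246]
orientation: [-2.415, -2.01, 0.0]
contact_force: [-0.0, -1.0, -0.8]
```

To row units: 0.0145 m / 0.25 = 0.058, 0.014 m / 0.25 = 0.056.

```bash
python3 drive.py '0,0,0.016,0,0,0 | 0,0,0.032,0,0,0 | 0,0,0.048,0,0,0 | 0,0,0.056,0,0,0 | 0,0,0.058,0,0,0'|sed -n '2,4p'
python3 drive.py '0,0,0.004,0,0,0 | 0,0,0.004,0,0,0 | 0,0,0.004,0,0,0'|sed -n '2,4p'
```

```text
tcp_pos: [0.6096, 0.2536, 0.2314]
orientation: [-2.415, -2.009, 0.001]
contact_force: [-1.5, -1.7, 2.9]
tcp_pos: [0.6096, 0.2537, 0.2313]
orientation: [2.415, 2.009, -0.0]
contact_force: [-3.4, -1.7, 6.5]
```

Seated with 6.5 N, the same as at the grasp. Release to the same opening used on approach, then rise.

To row units: -0.001 m / 0.25 = -0.004.

```bash
python3 drive.py '0,0,-0.004,0,0,0 | 0,0,-0.004,0,0,0 | 0,0,-0.004,0,0,0 | 0,0,-0.004,0,0,0 | 0,0,-0.004,0,0,0' 0.06
python3 drive.py '0,0,0,0,0,0 | 0,0,0,0,0,0 | 0,0,-0.04,0,0,0 | 0,0,-0.12,0,0,0 | 0,0,-0.24,0,0,0'|sed -n '2,5p'
python3 drive.py '0,0,-0.12,0,0,0 | 0,0,-0.24,0,0,0 | 0,0,-0.32,0,0,0 | 0,0,-0.36,0,0,0 | 0,0,-0.36,0,0,0'|sed -n '2,5p'
python3 drive.py '-0.04,-0.12,0,0,0,0 | -0.08,-0.24,0,0,0,0 | -0.12,-0.4,0,0,0,0 | -0.12,-0.52,0,0,0,0 | -0.12,-0.52,0,0,0,0'
python3 - <<'E'
from h import *
out=[]
for n in ("scene","top"):
    i=r.camera_info(n);im,d=r.grab_frame(n);P=pts(n,d,i)
    for nm,c0,h,R0 in [("tall",(.4563,.4118),.122,.036),("short",(.4413,.158),.092,.036),("beaker",(.64,.438),.09,.055),("handle",(.61,.253),.2135,.025)]:
        m=(d>0)&(abs(P[...,2]-h)<.006)&(np.hypot(P[...,0]-c0[0],P[...,1]-c0[1])<R0);q=P[m]
        if len(q)>20:
            c,rad=cv2.minEnclosingCircle((q[:,:2]*1000).astype(np.float32));print(n,nm,len(q),np.round(c,1),round(rad,1),q[:,2].max().round(4))
    out.append(cv2.resize(im[120:320,190:450],(520,400)) if n=="scene" else cv2.resize(im[140:210,265:335],(280,400)[:2]))
cv2.imwrite("pics/end.png",np.hstack(out)); print(r.get_obs()["clock"])
E
```

```text
clock: 23.0
tcp_pos: [0.6097, 0.2536, 0.2313]
orientation: [-2.415, -2.009, 0.0]
contact_force: [0.2, -0.4, 0.4]
grip_width: 0.0601
gripper_force: 0.0
tcp_pos: [0.6091, 0.2532, 0.2912]
orientation: [-2.414, -2.009, 0.004]
contact_force: [-0.3, -0.3, -0.0]
grip_width: 0.06
tcp_pos: [0.61, 0.2541, 0.3832]
orientation: [2.414, 2.009, 0.004]
contact_force: [0.6, -0.7, 0.1]
grip_width: 0.0601
clock: 24.5
tcp_pos: [0.4722, 0.2488, 0.3806]
orientation: [2.411, 2.014, -0.004]
contact_force: [0.6, 0.5, -0.2]
grip_width: 0.0601
gripper_force: 0.0
scene tall 264 [456.1 413.3] 29.9 0.1261
scene short 236 [440.8 159.4] 31.6 0.0971
scene beaker 285 [639.6 438.9] 47.0 0.0952
scene handle 70 [607.7 253.9] 11.3 0.2194
top tall 202 [456.2 411.1] 29.2 0.1253
top beaker 73 [640.3 437.5] 45.8 0.0926
24.6
```

View pics/end.png

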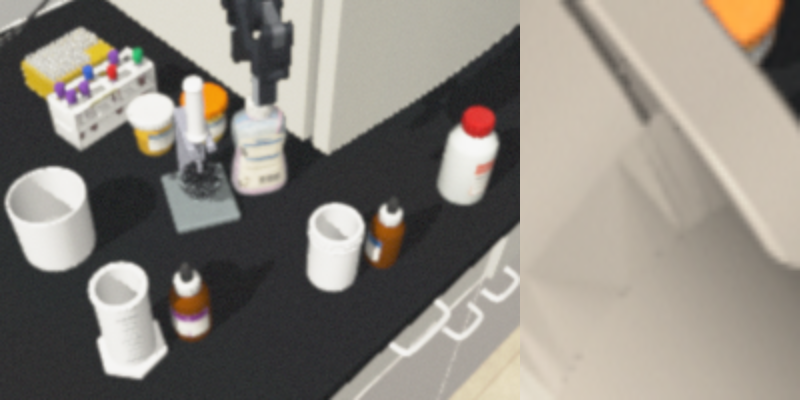

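The brush hangs upright on the fork (handle at (194,105)). The vessels measure within 1 mm of where they started, and the beaker, bottles and pump are standing. The arm is clear.

```bash
python3 -c "
from bench import r
print(r.hand_in())"
```

```text
the job is handed in; nothing more can be done
None
```

The job is handed in at about 25 s: I scrubbed the tall cylinder and then the short jar with two floor-to-mouth strokes each, hung the brush back upright on its fork and let go, and the final camera check showed the vessels within 1 mm of their starting places with the beaker and bottles standing.

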